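# Press the till release and catch the drawer at the coins

## Robot

A 7-joint arm with a two-finger parallel gripper is mounted at the origin on the work surface. World frame = base frame: x ahead of the robot, y to its left, z up, the work surface at z = 0. Lengths are in m, angles in rad, forces in N, time in s.
With the tool pointing down it reaches from about 0.425 to 0.875 m from the base axis. Payload 4.7 kg.
Tool frame: the origin (TCP) lies midway between the tips of the shut fingers; the grasp point (between the pads) lies 19 mm behind it (ctrl.grip_depth is the distance from the TCP to the grasp point, in m); z points along the fingers, y is the direction in which the jaws open and shut (so a half turn about z gives the same grasp; the last joint's range is limited). The gripper opens to 87 mm and grips with 3 to 60 N. Pads are 19 mm wide; open, the fingers measure 117 mm over their backs; the gripper's body (75 mm by 190 mm) begins 51 mm behind the grasp point.
Start: joints at [1.174, 0.321, -0.07, 1.45, 0.023, 1.371, -0.057], TCP at [0.26, -0.596, 0.223] pointing down, gripper open.
Joint ranges: [-2.86, 2.86], [-0.3, 2.09], [-1.38, 1.24], [0.06, 2.45], [-1.56, 4.7], [0.09, 2.05], [-2.69, 2.69]. Speed limits (rad/s): [2.57, 2.57, 3.14, 3.14, 3.14, 3.14, 3.14].

## Interface

Orientations are given as a rotation vector (axis times angle).
In Python, from bench import ctrl gives the robot as it stands. The module is installed in compiled form; this text tells all that it offers.
- The arm moves only by the shell command python3 -m inch 'ROWS' [FORCE]. ROWS is JSON, a list of rows, each a list of 5 numbers: the opening, from -1 (shut) to 1 (fully open), so that 0 is half open, then the shift along the tool's x, y, z in mm, then the turn about the tool's z in rad. In form: [[fingers, tx, ty, tz, twist], ...]. A call has 1 to 5 rows; each row shifts and turns the pose as measured when the row begins, along the tool's axes as they then stand; what a row does not reach is not made up. A row lasts 1/8 s, in which the tool goes at most 62.5 mm and 10.7 degrees, less where a joint would pass 70% of its speed; a pose out of reach is approached as far as the arm can. A call is refused whole if a number of a shift passes 62.5 or a number of a turn 0.188, either way. A call with a gripper value outside its range is refused whole. The fingers move at their own pace and stop on an object; FORCE is the grip in N (left out, the last holds). Time passes only in rows, so rows that do not move let the fingers close. It gives the time, the measured TCP pose, the force and the opening at its end, in the units of the state.
- ctrl.get_state(): the state, without advancing time (a new reading comes with each control period).
- ctrl.get_image(name): name is "side" or "top"; returns a dict with "color" (480x640x3 uint8, red, green, blue), "range_z" (480x640 float32, m along the optical axis (not along the pixel's ray), 0 where there is no reading), "K" (3x3 intrinsics, pixels), "distortion" ([k1, k2, p1, p2, k3] as OpenCV has them; the pictures are not rectified), "R" (3x3) and "t" (3): a world point X has camera coordinates R X + t. Camera axes: x right, y down, z forward; pixel columns grow to the right and rows downward; lengths in m; the calibration is good to about 2 mm. A picture is of the moment at which its call begins.
- ctrl.close_job(): hands the job in, once; it reports no verdict.
The state is a dict: "time": time; "joint_positions": joint angles; "qd": joint speeds; "joint_torque": joint torques, N m; "position": TCP position; "tool_rot": TCP orientation; "ft_force": force on the tool from outside, world axes, zero at the start; "torque": the same for the moment, N m; "grip_width": opening from 0.0 (shut) to 1.0 (fully open).
Only numpy, scipy, OpenCV 4.12 (cv2) and the standard library are available. Lean on these libraries where they do the work, as an engineer would, in place of code of your own. Each camera call takes 0.05 s, during which the arm holds its last target. There are 200 camera calls.

## Task

Open the cash till just far enough to get at the coins: press the green release button at the right end of its front with one finger, and have the other finger waiting in front of the drawer panel so that the drawer springs out against it and never runs out more than 7 cm. Let it out against that finger and finish while still holding it there with the finger, standing still about 4 to 5 cm open. Do not shift or lift the gift box, the jar or the card terminal.

Things in the scene. Friction and masses are not known exactly. Their poses are not given: they have to be found in the camera images.
- till: compact cash till fixed on the counter, dark steel, 340 mm wide, 330 deep, 90 high. Origin on the counter straight below the green button, in the plane of the till's front; x points level from the front into the till, y left along the front, z up. Case: x 0 to 330 mm, y -26 to 314. Front: y -26 to 26 a fixed column with the button and, 32 mm above it, a flat lock; the rest is the drawer's panel
- button_face (a point): centre of the free face of the release button: green, round, 28 mm across, axis along the till's x, 44 mm above the counter; unpressed it stands 18 mm out in front of the till's front. Moves with the button
- release (a joint): how far the button is pressed in, m: 0 out, 0.009 fully in. It is pressed level, straight into the till, against a spring of 2 to 5 N, and lets the drawer go at about 0.006 to 0.008. It springs back out when left
- drawer_front (a point): point on the outer face of the drawer's flat burgundy panel (no handle), 70 mm left of the button's axis, 50 mm above the counter. The panel is 12 mm thick, spans till y = 29 to 312 mm and 14 to 86 mm above the counter; shut, its face is flush with the till's front. Moves with the drawer
- drawer (a joint): how far the drawer has come out towards the operator (along the till's -x), m: 0 shut and caught, 0.16 at its end stop. Once the button lets it go a spring drives it out with about 5 N over the whole travel (moving mass about 0.8 kg); unchecked it is past 0.07 within about 0.3 s
- gift_box: loose dark brown praline box with a gold ribbon, 99 x 99 x 46 mm, on the counter to the right of the till. Origin at the centre of its underside
- jar: loose clear jar of sweets with a steel lid, 72 mm across, 90 mm tall, standing on the till's top (90 mm above the counter). Origin at the centre of its underside
- terminal: loose black card terminal, 165 x 78 x 36 mm, on the counter to the left of the till. Origin at the centre of its underside

How it is judged:
By the outcome, as a careful person would: the job done as asked, in the order asked, and still so for the second after the job is handed in, while the arm keeps its last pose, push and grip.
It also fails if it takes over 38 s, if anything falls off the work surface, if the arm or the gripper's body presses on something with over 40 N, if the wrist force passes 120 N, or if a joint passes its speed limit or range.

## Working session

There is one attempt and no reset: what is moved stays moved. The work goes in short steps, Python scripts to look and compute and a shell command to move; the robot and the scene stay as the last step left them, time stands still between calls to the robot, and variables do not carry over. Pictures are saved under pics/ and viewed, about 8 in all and at most 12, crops included, and the job is handed in when it is done.

```bash
mkdir -p pics; cat > h.py <<'E'
import numpy as np, cv2
from bench import ctrl
def grab(n,name):
    im=ctrl.get_image(n); cv2.imwrite(f'pics/{name}.png',im['color'][:,:,::-1]); np.savez(f'pics/{name}.npz',**{k:np.array(v) for k,v in im.items()}); return im
def load(name): return dict(np.load(f'pics/{name}.npz'))
def ray(im,uv):
    p=cv2.undistortPoints(np.array(uv,float).reshape(-1,1,2),im['K'],np.array(im['distortion'],float)).reshape(-1,2)
    d=np.c_[p,np.ones(len(p))]
    return -im['R'].T@im['t'], d@im['R']   # scaled so d*z_cam
def plane(im,uv,z):
    c,d=ray(im,uv); return c+d*((z-c[2])/d[:,2])[:,None]
def depth(im,uv):
    c,d=ray(im,uv); return np.array([c+dd*im['range_z'][int(round(v)),int(round(u))] for (u,v),dd in zip(uv,d)])
def proj(im,X):
    return cv2.projectPoints(np.array(X,float).reshape(-1,3),cv2.Rodrigues(im['R'])[0],np.array(im['t'],float),im['K'],np.array(im['distortion'],float))[0].reshape(-1,2)
E
python3 - <<'E'
from h import *
s=ctrl.get_state(); print({k:np.round(v,3) for k,v in s.items()})
for n in('side','top'):
    im=grab(n,n+'0'); print(n,-im['R'].T@im['t'],np.round(im['R'],2).tolist())
    hsv=cv2.cvtColor(im['color'],cv2.COLOR_RGB2HSV)
    m=cv2.inRange(hsv,(45,90,50),(85,255,255)); k,_,st,ce=cv2.connectedComponentsWithStats(m)
    for i in range(1,k):
        if st[i,4]>15: print(st[i],ce[i],depth(im,[ce[i]]))
E
```

```text
{'time': np.float64(0.0), 'joint_positions': array([ 1.174,  0.322, -0.07 ,  1.452,  0.023,  1.371, -0.057]), 'qd': array([ 0.003, -0.001,  0.   ,  0.   , -0.   ,  0.   , -0.003]), 'joint_torque': array([-0.0000e+00, -4.9129e+01, -4.0400e-01, -3.1253e+01, -6.4000e-02,
        4.4000e-02,  0.0000e+00]), 'position': array([ 0.259, -0.595,  0.221]), 'tool_rot': array([-3.074e+00, -6.400e-01,  1.000e-03]), 'ft_force': array([0.8  , 0.687, 0.409]), 'torque': array([-0.014, -0.008, -0.041]), 'grip_width': np.float64(1.001)}
side [0.23248568 0.93050576 0.65407824] [[-0.91, -0.41, 0.02], [-0.22, 0.45, -0.86], [0.35, -0.79, -0.5]]
[377 205   6   8  41] [379.07317073 208.43902439] [[ 0.53884332 -0.21095765  0.05038955]]
[337 308   9   7  39] [340.82051282 310.82051282] [[0.48273253 0.22561126 0.02387551]]
top [0.5495448  0.03530715 1.00320003] [[-0.02, -1.0, 0.01], [-0.99, 0.02, -0.11], [0.11, -0.01, -0.99]]
[427 286  10   7  47] [431.68085106 288.78723404] [[ 0.5393005  -0.21723823  0.05954004]]
[223 317   8   6  45] [226.55555556 319.44444444] [[0.48224774 0.22525439 0.0270865 ]]
```

View pics/side0.png

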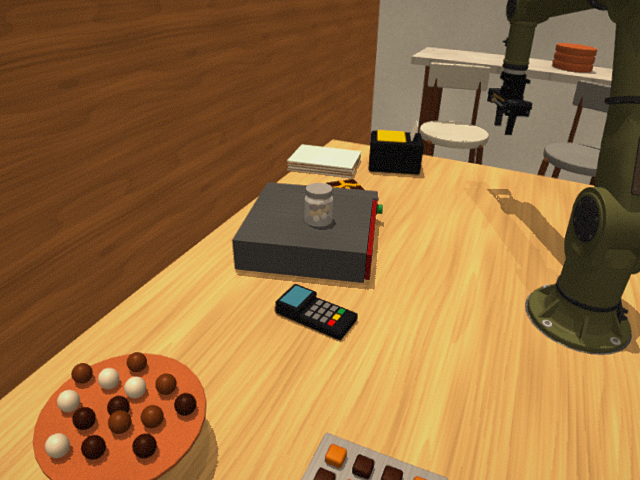

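View pics/top0.png

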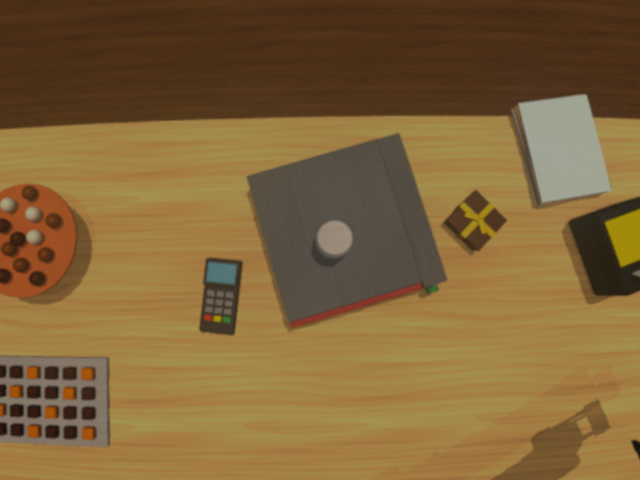

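The side view shows the till front at columns 365–380 with the green button at (379,208). The top view shows the till top with corners near (248,178), (399,135), (445,282) and (290,322), the button at (432,289), the jar at (335,238), the gift box at (476,220) and the terminal at (221,296). Next I'll fit the till pose.

```bash
python3 - <<'E'
from h import *
from scipy.spatial.transform import Rotation as Ro
im=load('top0'); 
# till top mask from depth: z about .09
v,u=np.mgrid[0:480,0:640]; uv=np.c_[u.ravel(),v.ravel()]
c,d=ray(im,uv); Z=(c+d*im['range_z'].reshape(-1,1)); Z=np.where(im['range_z'].reshape(-1,1)>0,Z,np.nan)
print('top z med',np.nanmedian(Z[(abs(uv[:,0]-380)<30)&(abs(uv[:,1]-230)<30),2]))
m=(abs(Z[:,2]-.09)<.02).reshape(480,640)&(u>240)&(u<460)&(v>125)&(v<335)
hsv=cv2.cvtColor(im['color'],cv2.COLOR_RGB2HSV)
red=cv2.inRange(hsv,(165,90,40),(180,255,255))|cv2.inRange(hsv,(0,170,40),(5,255,255))
grn=cv2.inRange(hsv,(45,90,50),(85,255,255))
m=cv2.morphologyEx((m&(red==0)&(grn==0)).astype(np.uint8),cv2.MORPH_OPEN,np.ones((5,5)))
k,_,st,_=cv2.connectedComponentsWithStats(m); lab=_ ; lab=cv2.connectedComponents(m)[1]
b=1+np.argmax(st[1:,4]); cn=max(cv2.findContours((lab==b).astype(np.uint8),0,2)[0],key=cv2.contourArea)
P=plane(im,cn.reshape(-1,2),.09)[:,:2].astype(np.float32)*1000
r=cv2.minAreaRect(P); print(r); print(cv2.boxPoints(r).round(1).tolist())
# manual corners
print(plane(im,[(248,178),(399,135),(445,282),(290,322)],.09).round(4).tolist())
# button ray triangulation
s=load('side0')
def cen(im,lo,hi):
    h=cv2.cvtColor(im['color'],cv2.COLOR_RGB2HSV); g=cv2.inRange(h,(45,90,50),(85,255,255)); g[:, :lo]=0; g[:,hi:]=0; return np.argwhere(g>0).mean(0)[::-1]
a=cen(im,400,460); e=cen(s,365,400)
c1,d1=ray(im,[a]); c2,d2=ray(s,[e]); t=np.linalg.lstsq(np.c_[d1[0],-d2[0]],c2-c1,rcond=None)[0]; print('btn tri',c1+t[0]*d1[0],c2+t[1]*d2[0])
print('side plane z.045',plane(s,[e],.045),'top z.056',plane(im,[a],.056))
st=ctrl.get_state(); print(Ro.from_rotvec(st['tool_rot']).as_matrix().round(3).tolist())
# jar lid
print('jar',plane(im,[(335,238)],.18))
E
```

```text
top z med 0.0911398966142477
((670.198974609375, -35.769744873046875), (333.01312255859375, 339.790771484375), 15.392901420593262)
[[464.6000061035156, 83.80000305175781], [554.7999877929688, -243.8000030517578], [875.7999877929688, -155.39999389648438], [785.5999755859375, 172.1999969482422]]
[[0.7797, 0.1676, 0.09], [0.8684, -0.1553, 0.09], [0.5528, -0.2377, 0.09], [0.4792, 0.0837, 0.09]]
btn tri [ 0.53915011 -0.22094561  0.04568705] [ 0.5413366  -0.2202474   0.04547646]
side plane z.045 [[ 0.54157839 -0.22114829  0.045     ]] top z.056 [[ 0.53926207 -0.21818562  0.056     ]]
[[0.917, 0.399, -0.001], [0.399, -0.917, 0.002], [-0.0, -0.002, -1.0]]
jar [[ 0.63922699 -0.0073782   0.18      ]]
```

The fitted rectangle (333 x 340 mm, yaw 15.4°) and the triangulated button (z 45.6 mm) both match the given sizes. The till origin is at about (0.548, -0.219). Now I'll move in front of it at height.

```bash
python3 -m inch '[[1,35,-29,0,0],[1,35,-29,0,0],[1,35,-29,0,0],[1,35,-29,0,0],[1,35,-29,0,0]]'; python3 -m inch '[[1,35,-29,0,0],[1,35,-29,0,0],[1,35,-29,0,0],[1,35,-29,0,0],[1,0,0,0,-0.173]]'
cat > t.py <<'E'
from h import *
from scipy.spatial.transform import Rotation as Ro
def where(O=np.array([.5479,-.2187]),yaw=15.4,goal=None):
    s=ctrl.get_state(); R=Ro.from_rotvec(s['tool_rot']).as_matrix(); p=s['position']
    a=np.deg2rad(yaw); T=np.array([[np.cos(a),-np.sin(a)],[np.sin(a),np.cos(a)]])
    q=T.T@(p[:2]-O)*1000
    print('t',s['time'].round(2) if hasattr(s['time'],'round') else s['time'],'till xy',q.round(1),'z',round(p[2]*1000,1),'theta',round(np.rad2deg(np.arctan2(R[1,0],R[0,0]))-yaw,2),'F',np.round(s['ft_force'],1),'tilt',R[2].round(3), 'till x in tool',(R.T@np.r_[T[:,0],0]).round(3))
    if goal is not None:
        g=np.r_[O+T@np.array(goal[:2])/1000,goal[2]/1000]; print('tool shift',(R.T@(g-p)*1000).round(1))
E
python3 -c "from t import *; where(goal=(-75,49.5,38))"
```

```text
time: 0.72
position: [0.3609, -0.3895, 0.218]
tool_rot: [-3.073, -0.627, 0.006]
ft_force: [1.0, 0.2, 0.6]
grip_width: 0.998
time: 1.35
position: [0.4472, -0.2171, 0.217]
tool_rot: [-3.0, -0.906, 0.006]
ft_force: [-0.4, 0.4, 0.2]
grip_width: 1.0
t 1.35 till xy [-96.6  28.2] z 217.0 theta 18.21 F [-0.4  0.4  0.2] tilt [-0.002 -0.009 -1.   ] till x in tool [ 0.95   0.312 -0.004]
tool shift [ 27.5 -11.9 179. ]
```

```bash
python3 -m inch '[[1,27,-12,0,0],[1,0,0,50,0],[1,0,0,50,0],[1,0,0,50,0],[1,0,0,20,0]]'; python3 - <<'E'
from t import *
where(goal=(-60,49.5,38))
for n in('top','side'):
    grab(n,n+'1')
a=cv2.imread('pics/top1.png')[200:400,260:500]; b=cv2.imread('pics/side1.png')[150:350,300:540]
cv2.imwrite('pics/c1.png',cv2.resize(np.vstack([a,b]),None,fx=1.5,fy=1.5) if 0 else np.hstack([cv2.resize(x,(400,333),interpolation=2) for x in(a,b)]))
E
```

```text
time: 1.98
position: [0.464, -0.1899, 0.0435]
tool_rot: [-3.001, -0.913, 0.002]
ft_force: [0.8, 0.3, -0.3]
grip_width: 0.998
t 1.975 till xy [-73.3  50.1] z 43.5 theta 18.43 F [ 0.8  0.3 -0.3] tilt [ 0.    -0.005 -1.   ] till x in tool [ 0.949  0.316 -0.001]
tool shift [12.4  4.8  5.5]
```

View pics/c1.png

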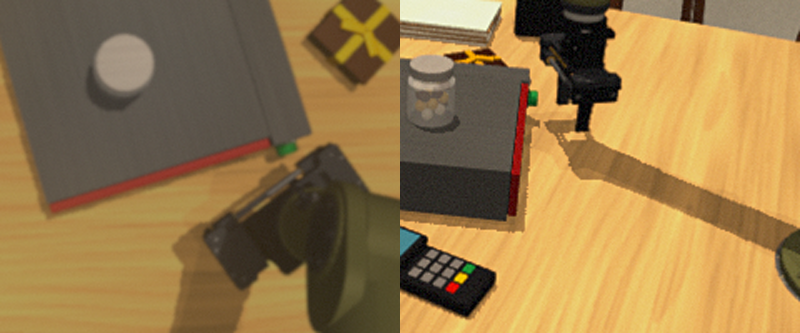

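The crop shows the open gripper lined up in front of the panel. Its right end is near the green button and its left end stands further out, with clear space around the box and jar. Next I'll close in.

```bash
python3 -m inch '[[1,12,5,5,0],[1,5,2,0,0],[1,0,0,0,0]]'; python3 -c "from t import *; where(goal=(-45,49.5,38))"
```

```text
time: 2.45
position: [0.4858, -0.1866, 0.0416]
tool_rot: [-3.004, -0.913, -0.004]
ft_force: [0.2, 0.4, -0.4]
grip_width: 0.998
t 2.45 till xy [-51.4  47.4] z 41.6 theta 18.43 F [ 0.2  0.4 -0.4] tilt [ 0.003 -0.001 -1.   ] till x in tool [0.949 0.316 0.002]
tool shift [6.7 0.  3.6]
```

```bash
python3 -m inch '[[1,4.5,0,3,0],[1,0,0,0,0]]'; python3 - <<'E'
from t import *
where(goal=(-36,49.5,38))
grab('top','top2');grab('side','side2')
a=cv2.imread('pics/top2.png')[250:350,360:480]; b=cv2.imread('pics/side2.png')[160:260,340:460]
cv2.imwrite('pics/c2.png',np.hstack([cv2.resize(x,(400,333),interpolation=2) for x in(a,b)]))
E
```

```text
time: 2.7
position: [0.4905, -0.1842, 0.0394]
tool_rot: [-3.005, -0.914, -0.006]
ft_force: [-0.2, -0.1, -0.1]
grip_width: 0.996
t 2.7 till xy [-46.2  48.5] z 39.4 theta 18.43 F [-0.2 -0.1 -0.1] tilt [ 0.004  0.    -1.   ] till x in tool [0.949 0.316 0.004]
tool shift [10.   2.2  1.5]
```

View pics/c2.png

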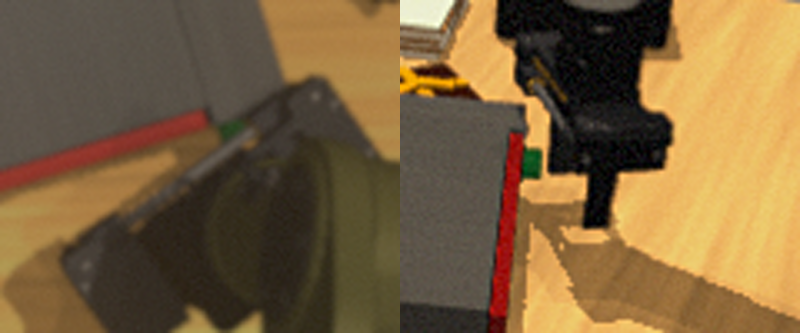

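The crop shows the button still out, with the gripper body's edge above it and above the case top. The left finger stands clear in front of the panel. Next I'll press in small steps.

```bash
python3 -m inch '[[1,3,1,1,0],[1,0,0,0,0]]';python3 -c "from t import *; where()"; python3 -m inch '[[1,3,1,0,0],[1,0,0,0,0]]'; python3 -c "from t import *; where()"
```

```text
time: 3.05
position: [0.4932, -0.1839, 0.0385]
tool_rot: [-3.006, -0.913, -0.005]
ft_force: [0.2, 0.7, -0.0]
grip_width: 1.002
t 3.05 till xy [-43.5  48.1] z 38.5 theta 18.38 F [ 0.2  0.7 -0. ] tilt [ 0.003  0.001 -1.   ] till x in tool [0.949 0.315 0.003]
time: 3.3
position: [0.4949, -0.1836, 0.0382]
tool_rot: [-3.006, -0.911, -0.0]
ft_force: [-0.7, 0.1, 0.1]
grip_width: 0.998
t 3.3 till xy [-41.8  47.9] z 38.2 theta 18.32 F [-0.7  0.1  0.1] tilt [ 0.    -0.001 -1.   ] till x in tool [0.949 0.314 0.   ]
```

```bash
python3 -m inch '[[1,3,1,0,0],[1,0,0,0,0]]';python3 -c "from t import *; where()"; python3 -m inch '[[1,2,0,0,0],[1,0,0,0,0]]'; python3 -c "from t import *; where()"
```

```text
time: 3.55
position: [0.4965, -0.1832, 0.038]
tool_rot: [-3.005, -0.909, 0.005]
ft_force: [-1.0, -0.1, 0.7]
grip_width: 1.001
t 3.55 till xy [-40.1  47.9] z 38.0 theta 18.26 F [-1.  -0.1  0.7] tilt [-0.002 -0.003 -1.   ] till x in tool [ 0.95   0.313 -0.003]
time: 3.8
position: [0.4973, -0.183, 0.0379]
tool_rot: [-3.006, -0.907, 0.008]
ft_force: [-2.7, -0.2, 1.4]
grip_width: 1.003
t 3.8 till xy [-39.3  47.9] z 37.9 theta 18.18 F [-2.7 -0.2  1.4] tilt [-0.004 -0.003 -1.   ] till x in tool [ 0.95   0.312 -0.005]
```

In contact with the button at about 2.7 N. I'll keep pressing.

```bash
python3 -m inch '[[1,4,1,0,0],[1,2,1,0,0]]';python3 -c "from t import *; where()"; python3 -m inch '[[1,4,1,0,0],[1,2,1,0,0]]'; python3 - <<'E'
from t import *
where()
grab('top','top3');grab('side','side3')
a=cv2.imread('pics/top3.png')[200:360,270:462]; b=cv2.imread('pics/side3.png')[160:260,340:460]
cv2.imwrite('pics/c3.png',np.hstack([cv2.resize(x,(400,333),interpolation=2) for x in(a,b)]))
E
```

```text
time: 4.05
position: [0.5025, -0.1816, 0.0378]
tool_rot: [-3.006, -0.906, 0.011]
ft_force: [-4.7, 0.5, 2.8]
grip_width: 1.0
t 4.05 till xy [-33.9  47.8] z 37.8 theta 18.13 F [-4.7  0.5  2.8] tilt [-0.006 -0.004 -1.   ] till x in tool [ 0.95   0.311 -0.007]
time: 4.3
position: [0.5026, -0.1815, 0.0369]
tool_rot: [-3.004, -0.903, 0.031]
ft_force: [-9.1, -1.1, 6.6]
grip_width: 1.001
t 4.3 till xy [-33.8  47.9] z 36.9 theta 18.07 F [-9.1 -1.1  6.6] tilt [-0.018 -0.01  -1.   ] till x in tool [ 0.951  0.31  -0.02 ]
```

View pics/c3.png

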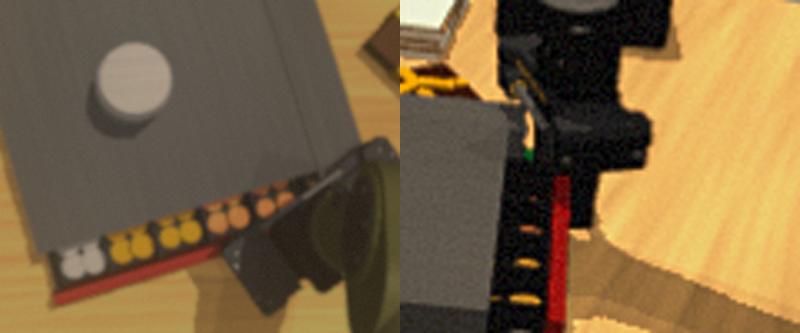

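The drawer is out with its coins showing, and the panel is resting against the left finger. The jar and box are undisturbed. Next I'll measure how far it is open.

```bash
cat > m.py <<'E'
from t import *
def opening(name):
    im=load(name); h=cv2.cvtColor(im['color'],cv2.COLOR_RGB2HSV)
    red=cv2.inRange(h,(168,110,60),(180,255,255))|cv2.inRange(h,(0,170,60),(4,255,255))
    vu=np.argwhere(red>0); P=plane(im,vu[:,::-1],.086)[:,:2]; a=np.deg2rad(15.4)
    T=np.array([[np.cos(a),-np.sin(a)],[np.sin(a),np.cos(a)]]); q=(P-[.5479,-.2187])@T*1000
    q=q[(abs(q[:,0])<120)&(q[:,1]>100)&(q[:,1]<325)]
    for y in range(120,320,30):
        s=q[abs(q[:,1]-y)<8,0]
        if len(s)>4: print(name,y,len(s),'x',np.percentile(s,[3,50,97]).round(1))
E
python3 - <<'E'
from m import *
opening('top0'); opening('top3'); 
im=grab('top','top4'); opening('top4'); where()
E
```

```text
top0 120 22 x [ 5.1  8.2 11.4]
top0 150 22 x [ 5.1  8.4 11.2]
top0 180 22 x [ 6.   8.7 11.2]
top0 210 19 x [ 5.7  8.5 11.2]
top0 240 18 x [ 6.1  8.1 11.4]
top0 270 15 x [ 6.5  9.2 11.3]
top0 300 5 x [ 6.8  8.4 10.9]
top3 150 16 x [-32.5 -29.6 -26.4]
top3 180 30 x [-35.2 -31.6 -27.2]
top3 210 28 x [-34.7 -31.3 -28. ]
top3 240 23 x [-34.4 -31.  -27.8]
top3 270 12 x [-33.6 -30.7 -28.5]
top4 150 16 x [-34.3 -30.4 -26.4]
top4 180 33 x [-34.4 -30.7 -26.8]
top4 210 28 x [-35.1 -31.4 -28. ]
top4 240 19 x [-34.2 -32.  -28.9]
top4 270 13 x [-34.  -31.5 -28.8]
t 4.45 till xy [-33.6  47.9] z 36.9 theta 18.08 F [-8.9 -1.8  6.2] tilt [-0.017 -0.01  -1.   ] till x in tool [ 0.95  0.31 -0.02]
```

It is open about 40 mm. I'll back off about 5 mm so the drawer follows the finger to about 45 mm.

```bash
python3 -m inch '[[1,-2,-0.7,0,0],[1,-2,-0.7,0,0],[1,0,0,0,0]]'; python3 - <<'E'
from m import *
where(); im=grab('top','top5'); opening('top5'); grab('side','side5')
E
```

```text
time: 4.82
position: [0.4951, -0.1836, 0.0366]
tool_rot: [-3.002, -0.904, 0.043]
ft_force: [-6.2, -0.9, 4.6]
grip_width: 0.995
t 4.825 till xy [-41.5  47.9] z 36.6 theta 18.12 F [-6.2 -0.9  4.6] tilt [-0.025 -0.013 -1.   ] till x in tool [ 0.95   0.311 -0.027]
top5 150 16 x [-40.7 -38.  -34.7]
top5 180 30 x [-42.  -38.3 -34.9]
top5 210 26 x [-41.9 -39.  -34.9]
top5 240 18 x [-42.1 -39.2 -36.6]
top5 270 10 x [-41.2 -39.1 -36.2]
```

```bash
python3 -m inch '[[1,3,1,0,0]]'; python3 - <<'E'
from m import *
import time
where(); 
for i in range(10): ctrl.get_image('side')
where(); im=grab('top','top6'); opening('top6'); where(); grab('side','side6')
a=cv2.imread('pics/top6.png')[130:370,190:510]; b=cv2.imread('pics/side6.png')[140:350,230:510]
cv2.imwrite('pics/c6.png',np.hstack([cv2.resize(x,(400,300),interpolation=2) for x in(a,b)]))
E
```

```text
time: 5.05
position: [0.4966, -0.1831, 0.0365]
tool_rot: [-3.002, -0.905, 0.049]
ft_force: [-6.9, -1.7, 5.7]
grip_width: 1.001
t 5.05 till xy [-40.   47.9] z 36.5 theta 18.15 F [-6.9 -1.7  5.7] tilt [-0.028 -0.015 -1.   ] till x in tool [ 0.95   0.311 -0.031]
t 5.55 till xy [-39.5  47.9] z 36.5 theta 18.16 F [-6.4 -1.2  5.2] tilt [-0.027 -0.015 -1.   ] till x in tool [ 0.95   0.311 -0.03 ]
top6 150 18 x [-39.7 -34.8 -31.6]
top6 180 34 x [-40.4 -36.7 -32.4]
top6 210 25 x [-40.3 -37.  -32.6]
top6 240 21 x [-39.6 -36.  -33.3]
top6 270 13 x [-39.1 -36.2 -34.9]
t 5.6 till xy [-39.6  47.9] z 36.5 theta 18.15 F [-6.3 -0.9  6. ] tilt [-0.027 -0.015 -1.   ] till x in tool [ 0.95   0.311 -0.03 ]
```

View pics/c6.png

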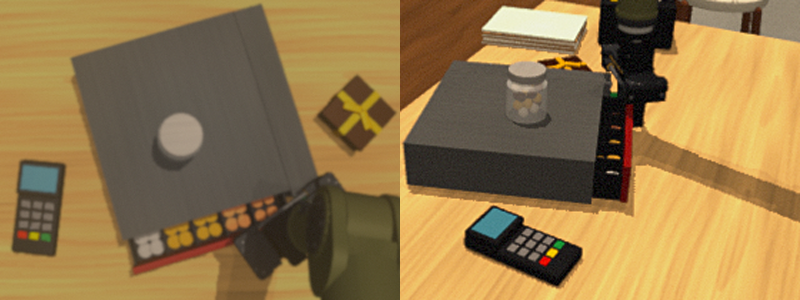

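It is open about 45 mm, standing still and held by the finger. The box, jar and terminal are where they were, so I'm handing in.

```bash
python3 -c "from bench import ctrl; print(ctrl.close_job())"
```

```text
the job is handed in; nothing more can be done
None
```

The till is open about 45 mm, with the drawer standing still against the left finger, and the job is handed in. No verdict was reported.

- **How it went:** I pressed the green button with the right finger while the left finger waited in front of the panel. The drawer sprang out against it to about 40 mm. I backed off, which let it out to about 47 mm, then pushed it back to about 45 mm.
- **Last checks:** The 45 mm comes from the top view, as the panel's shift from its shut position. Over the last half second the pose moved by about 0.5 mm, and the wrist force was steady at about 6 N along the push. The last picture shows the gift box, jar and terminal in place, judged by eye. The clock stood at about 5.6 s.
- **Readings I could not explain:**
  - The wrist also showed about 5 to 6 N upward while holding, and the tool had tilted by about 1.8° (0.03 rad).
  - The shut panel measured about 5 mm inside the fitted front plane, which is why I used the shift rather than the absolute position.
- **Not measured:** The drawer's furthest point at the instant of release was not recorded. 47 mm is the largest opening I measured.

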